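Close the till: swing the sign arm to its stop, lock it, hang the red sign

ROBOT

A 7-joint arm with a two-finger parallel gripper is mounted at the origin on a cart in front of the work surface, level with it; the furniture and walls round the work are solid. World frame = base frame: x ahead of the robot, y to its left, z up, the work surface at z = 0. Lengths are in mm, angles in rad, forces in N, time in s.
With the tool pointing down it reaches from about 425 to 825 mm from the base axis. Payload 3.6 kg.
Tool frame: the origin (TCP) lies midway between the tips of the shut fingers; the grasp point (between the pads) lies 19 mm behind it; z points along the fingers, y is the line along which they close (so a half turn about z gives the same grasp; the last joint's range is limited). The gripper opens to 93 mm and grips with 3 to 60 N. Pads are 15 mm wide; open, the fingers measure 128 mm over their backs; the gripper's body (75 mm by 188 mm) begins 65 mm behind the grasp point.
Start: joints at [1.244, 0.615, -0.013, 1.423, 0.008, 1.103, -0.04], TCP at [192.597, -620.78, 218.64] pointing down, gripper open.
Joint ranges: [-3.12, 3.12], [-0.3, 2.06], [-1.34, 1.32], [0.26, 2.42], [-1.36, 4.5], [0.01, 1.98], [-2.84, 2.84]. Speed limits (rad/s): [2.79, 2.79, 3.14, 3.14, 3.14, 3.14, 3.14].

INTERFACE

Orientations are given as a unit quaternion [x, y, z, w].
In Python, from cell import * gives the robot as it stands.
- The arm moves only by the tool play_rows, never from a script. Its argument "steps" is a list of rows, each a list of 4 numbers: the shift along the tool's x, y, z in mm, then the turn about the tool's z in degrees. In form: [[dx, dy, dz, spin], ...]. A call has 1 to 5 rows; each row is the pose to reach, as a shift and turn from the pose commanded when the call began, along the tool's axes at that moment; what a row does not reach only later rows make up. A row lasts 1/10 s, in which the tool goes at most 50 mm and 8.59 degrees, less where a joint would pass 70% of its speed; a pose out of reach is approached as far as the arm can. A call with a gripper value outside its range is refused whole. "hand" is the gripper's target within -1 to 1 (fully open at 1, half-way at 0, shut at -1), set as the call begins (left out, the last holds). The fingers move at their own pace and stop on an object; "squeeze" is the grip in N (left out, the last holds). Time passes only in rows, so rows that repeat a pose let the fingers close. It gives the time, the measured TCP pose, the force, the opening and the grip force at its end, in the units of the state.
- sense(): the state, without advancing time (a new reading comes with each control period).
- grab_frame(name): name is "scene" or "top" or "wrist"; returns a dict with "img" (420x560x3 uint8, red, green, blue), "camera_matrix" (3x3 intrinsics, pixels), "camera_from_world" (4x4, takes a point from world to camera coordinates); the wrist camera has in their place "mount" (4x4, takes a point from camera to tool coordinates, whose origin is the TCP and whose axes are the flange's). Camera axes: x right, y down, z forward; pixel columns grow to the right and rows downward; lengths in mm; the calibration is good to about 2 mm. A picture is of the moment at which its call begins: read the wrist's pose just before it. There is no depth.
- job_done(): hands the job in; it is judged then, once.
Trained networks look in a picture, given as the dict that the camera call returned (one of the last four; its "shot" number tells which), for a name from the list of things; names that differ only in an ending like _2 or _b are one class to them, and where a whole thing is asked for, a point or a joint stands for the part that bears it (a point fixed in the world has none). Each returns a list of dicts, best first, with "confidence" (0 to 1); they miss things now and then, are a little off and sometimes report something else, mostly with a low value. They report only what shows in the picture. A call takes as long as a camera call.
- find_in(picture, thing): "extent" ([left, top, right, bottom] in pixels, round what is visible of it).
- cut_out(picture, thing): "region" (420x560 bool, what is visible of it) and "extent" ([left, top, right, bottom] in pixels, round what is visible of it).
- spot_point(picture, thing): "uv" ([column, row] in pixels: a listed point, or the origin of a listed thing).
The state is a dict: "time_s": time; "qpos": joint angles; "qvel": joint speeds; "joint_efforts": joint torques, N m; "ee_pos": TCP position; "eef_rot": TCP orientation; "contact_force": force on the tool from outside, world axes, zero at the start; "moment": the same for the moment, N m; "finger_gap": opening from 0.0 (shut) to 1.0 (fully open); "grasp_force": force on a finger pad.
Only numpy, scipy, OpenCV 4.12 (cv2) and the standard library are available. Lean on these libraries where they do the work, as an engineer would, in place of code of your own. Each camera call takes 0.05 s, during which the arm holds its last target. There are 200 camera calls.

TASK

The till is closing. Swing the arm of the sign stand clockwise (seen from above) with a gentle push until it comes up against its stop - how far round that is differs from day to day, so feel for it - and press the red knob beside the hub fully down, so that its pin locks the arm. Then draw the red sign out of the wooden rack and hang it by its eye in the dip of the arm's hook, gently; leave the green sign in the rack.

Things in the scene. Friction and masses are not known exactly. Their poses are not given: they have to be found in the camera images.
- sign_stand: Sign stand, fixed: round steel foot 118 mm wide and 18 mm high, post 21 mm thick. Origin: centre of the foot's underside, on the post's (vertical) axis about which the arm turns. The parked arm lies 15 degrees counter-clockwise to 45 degrees clockwise of the stand's x axis; its stop lies 75 to 105 degrees clockwise of that axis, a different angle each time.
- swivel_arm: Swivel arm: a bare level 8 mm steel rod out of a black hub 27 mm wide (top at z +8 mm) on a grey flange 82 mm wide (top at z -17 mm). Origin: on the turning axis, 205 mm above the counter, at the rod's centre line; x along the rod, z up. It turns under about 2 N of push at the hook and stays where it is left; its stop is hard and the arm must not be pushed with more than 25 N.
- hook_seat (a point): Top of the rod in the middle of the dip near the arm's end, 85 mm from the turning axis, where a sign's eye rests. From the hub the rod is level for 62 mm, drops 8 mm to the dip (72 to 98 mm from the axis), then rises to a black tip 110 mm out, whose top is 15 mm above this point. Rod thickness 8 mm.
- lock_pin (a joint): Upright lock pin with a red knob 18 mm wide, on the bracket that also holds the stop. m: 0 = up, knob top 227 mm above the counter; 0.008 = fully down. The knob is 34 mm from the turning axis; with the arm right at its stop the flange's slot, straight across the hub from the hook, lies under it. It slides under about 4 N and stays; off the slot the flange blocks it after 2 mm.
- red_sign: Red sign, white bar on both faces, 8 mm thick, 0.08 to 0.17 kg, upright in one slot of the rack. Origin: centre of its underside; x normal to the plate, y along its width, z up. Panel 96 mm wide, 0 to 90 mm high; above it a tab 46 mm wide up to 145 mm, with the eye: an opening through it 16 mm wide, 96 to 132 mm high. Grasp the tab by its two sides, above the panel.
- red_sign_eye (a point): Middle of the upper edge of the red sign's eye, 132 mm above its underside: the edge that rests on the hook. The bar above it is 13 mm high.
- green_sign: Green sign with a white ring, otherwise like the red one, upright in the rack's other slot; which slot holds which sign varies. Origin and axes as for the red sign. It stays.
- sign_rack: Wooden rack, fixed, 130 x 116 mm: floor of the slots 12 mm and cheeks 40 mm above the counter; two slots 12 mm wide along its y axis, 75 mm apart along x, each closed at the ends. Origin: centre of its underside.

How it is judged (in metres and radians):
On the way, in this order (a step that is already met when the one before it is completed fails the run):
1. the arm is swung to its stop and locked: the pin is down (over 6.5 mm), while the red sign is still in the rack (value of joint lock_pin above 0.0065 m and distance of red_sign from where it was at the start of the episode below 0.03 m), for 0.3 s.
2. the red sign's eye sits in the dip of the hook (distance between red_sign_eye and hook_seat below 0.013 m), for 0.2 s.
At the end, for the whole second after the job is handed in: The arm is locked (pin more than 6.5 mm down); the red sign hangs from the hook with the upper edge of its eye within 13 mm of the middle of the dip, within 0.2 rad of upright, at rest (under 0.05 m/s) and let go; the green sign is within 20 mm of where it stood (value of joint lock_pin above 0.0065 m and distance between red_sign_eye and hook_seat below 0.013 m and angle between red_sign's own z axis and vertical below 0.2 rad and linear speed of red_sign below 0.05 m/s and distance of green_sign from where it was at the start of the episode below 0.02 m); the robot touches nothing.
It fails at once if the robot presses on the arm or stand with more than 25 N (contact force between any of the fingers, the arm and swivel_arm above 25 N or contact force between any of the fingers, the arm and sign_stand above 25 N).
It fails at once if the red sign is pressed or dropped on the arm or stand with more than 20 N (contact force between red_sign and swivel_arm above 20 N or contact force between red_sign and sign_stand above 20 N).
It fails at once if the green sign is lifted out or knocked over (distance of green_sign from where it was at the start of the episode above 0.03 m or angle between green_sign's own z axis and vertical above 0.35 rad).
It also fails if it takes over 72 s, if anything falls off the work surface, if the arm or the gripper's body presses on something with over 40 N, if the wrist force passes 120 N, or if a joint passes its speed limit or range.

## Working session

There is one attempt and no reset: what is moved stays moved. The work goes in short steps, Python scripts to look and compute and a tool call to move; the robot and the scene stay as the last step left them, time stands still between calls to the robot, and variables do not carry over. Pictures are saved under pics/ and viewed, at most 13 in all, crops included, and the job is handed in when it is done.

Besides the shell and the picture viewer there is one more tool, called after "Emit:" in YAML: its name, and indented under it one key for each argument. play_rows: Moves the arm, as the interface text tells. Its arguments: {"type":"object","properties":{"steps":{"type":"array"},"hand":{"type":"number"},"squeeze":{"type":"number"}},"required":["steps"]}

```bash
mkdir -p pics; cat > h.py <<'E'
from cell import *
import numpy as np, cv2
from scipy.spatial.transform import Rotation as R
def cam(p,st=None):
    K=np.array(p["camera_matrix"])
    if "camera_from_world" in p: T=np.array(p["camera_from_world"])
    else:
        W=np.eye(4);W[:3,:3]=R.from_quat(st["eef_rot"]).as_matrix();W[:3,3]=st["ee_pos"]
        T=np.linalg.inv(W@np.array(p["mount"]))
    return K,T
def ray(p,uv,z,st=None):
    K,T=cam(p,st);d=T[:3,:3].T@np.linalg.solve(K,[uv[0],uv[1],1]);o=-T[:3,:3].T@T[:3,3]
    return o+d*(z-o[2])/d[2]
def proj(p,X,st=None):
    K,T=cam(p,st);c=K@(T[:3,:3]@np.array(X,float)+T[:3,3]);return c[:2]/c[2]
def tri(l):
    A=np.zeros((3,3));b=np.zeros(3)
    for p,uv,st in l:
        K,T=cam(p,st);d=T[:3,:3].T@np.linalg.solve(K,[uv[0],uv[1],1]);d/=np.linalg.norm(d);o=-T[:3,:3].T@T[:3,3]
        M=np.eye(3)-np.outer(d,d);A+=M;b+=M@o
    return np.linalg.solve(A,b)
def save(p,n): cv2.imwrite("pics/"+n+".png",cv2.cvtColor(p["img"],cv2.COLOR_RGB2BGR))
E
cat > a.py <<'E'
from h import *
s=sense();print({k:np.round(v,3) for k,v in s.items()})
for n in ["scene","top","wrist"]:
    p=grab_frame(n);save(p,n+"0")
    print(n,"mount" in p and np.round(p["mount"],2))
    for t in ["sign_stand","swivel_arm","hook_seat","lock_pin","red_sign","red_sign_eye","green_sign","sign_rack"]:
        print(t,[(np.round(q["uv"]),round(q["confidence"],2)) for q in spot_point(p,t)[:2]],[(np.round(q["extent"]),round(q["confidence"],2)) for q in find_in(p,t)[:1]])
E
python3 a.py; cd pics; python3 -c "
import cv2,numpy as np
a=[cv2.imread(n+'0.png') for n in('scene','top')];cv2.imwrite('m0.png',np.hstack(a)[:, :])"
```

```text
{'time_s': np.float64(0.0), 'qpos': array([ 1.243,  0.616, -0.013,  1.425,  0.008,  1.103, -0.04 ]), 'qvel': array([0.001, 0.001, 0.001, 0.   , 0.001, 0.   , 0.001]), 'joint_efforts': array([ 0.0000e+00, -4.5893e+01,  2.0900e-01, -1.6574e+01, -6.1000e-02,
        2.0000e-02,  0.0000e+00]), 'ee_pos': array([ 192.355, -620.039,  217.492]), 'eef_rot': array([ 0.989,  0.15 , -0.   , -0.001]), 'contact_force': array([-0.305,  0.423,  0.085]), 'moment': array([0.061, 0.019, 0.034]), 'grasp_force': np.float64(0.0), 'finger_gap': np.float64(0.999)}
scene False
sign_stand [(array([341., 248.]), 0.57)] [(array([320., 197., 365., 264.]), 0.85)]
swivel_arm [(array([350., 174.]), 0.88)] [(array([324., 157., 368., 195.]), 0.74)]
hook_seat [(array([329., 164.]), 0.7), (array([338., 248.]), 0.2)] [(array([323., 160., 368., 193.]), 0.75)]Traceback (most recent call last):
  File "a.py", line 7, in <module>
    print(t,[(np.round(q["uv"]),round(q["confidence"],2)) for q in spot_point(p,t)[:2]],[(np.round(q["extent"]),round(q["confidence"],2)) for q in find_in(p,t)[:1]])
                                                                   ~~~~~~~~~~^^^^^
ValueError: it knows: green_sign, hook_seat, red_sign, red_sign_eye, sign_rack, sign_stand, swivel_arm
[ WARN:0@0.008] global loadsave.cpp:275 findDecoder imread_('top0.png'): can't open/read file: check file path/integrity
Traceback (most recent call last):
ValueError: all the input arrays must have same number of dimensions, but the array at index 0 has 3 dimension(s) and the array at index 1 has 1 dimension(s)
```

```bash
cat > a.py <<'E'
from h import *
s=sense()
for n in ["scene","top","wrist"]:
    p=grab_frame(n);save(p,n+"0")
    if "mount" in p: print(np.round(p["mount"],2))
    else: print(np.round(p["camera_matrix"],1).tolist(),np.round(p["camera_from_world"],3).tolist())
    for t,z in [("sign_stand",0),("swivel_arm",205),("hook_seat",201),("red_sign",12),("red_sign_eye",144),("green_sign",12),("sign_rack",0)]:
        print(n,t,[(np.round(q["uv"]),round(q["confidence"],2),np.round(ray(p,q["uv"],z,s))) for q in spot_point(p,t)[:2]])
print(sense()["time_s"])
E
python3 a.py; cd pics; python3 -c "
import cv2,numpy as np
a=[cv2.imread(n+'0.png') for n in('scene','top')];cv2.imwrite('m0.png',cv2.resize(np.vstack([a[0][60:360,],a[1][60:360]]),(560,600)))"
```

```text
[[400.3, 0.0, 286.4], [0.0, 400.3, 204.7], [0.0, 0.0, 1.0]] [[-0.571, -0.821, 0.019, 329.629], [-0.388, 0.25, -0.887, 339.752], [0.723, -0.514, -0.462, 611.888], [0.0, 0.0, 0.0, 1.0]]
scene sign_stand [(array([341., 250.]), 0.96, array([ 500., -118.,    0.]))]
scene swivel_arm [(array([348., 180.]), 0.6, array([ 486., -105.,  205.]))]
scene hook_seat []
scene red_sign [(array([213., 292.]), 0.7, array([518., 235.,  12.]))]
scene red_sign_eye [(array([212., 241.]), 0.64, array([508., 232., 144.]))]
scene green_sign [(array([229., 311.]), 0.76, array([445., 234.,  12.]))]
scene sign_rack [(array([222., 308.]), 0.61, array([473., 236.,   0.]))]
[[426.5, 0.0, 278.2], [0.0, 426.5, 209.7], [0.0, 0.0, 1.0]] [[0.01, -1.0, -0.002, 16.475], [-0.987, -0.01, -0.162, 546.013], [0.162, 0.004, -0.987, 893.315], [0.0, 0.0, 0.0, 1.0]]
top sign_stand [(array([343., 234.]), 0.66, array([ 500., -127.,    0.]))]
top swivel_arm [(array([360., 220.]), 0.72, array([ 503., -127.,  205.])), (array([186., 247.]), 0.3, array([450., 186., 205.]))]
top hook_seat [(array([366., 174.]), 0.95, array([ 589., -140.,  201.]))]
top red_sign [(array([187., 229.]), 0.89, array([505., 227.,  12.]))]
top red_sign_eye [(array([185., 228.]), 0.64, array([492., 202., 144.])), (array([172., 219.]), 0.58, array([509., 230., 144.]))]
top green_sign [(array([181., 262.]), 0.74, array([430., 237.,  12.])), (array([362., 174.]), 0.22, array([ 637., -170.,   12.]))]
top sign_rack [(array([186., 246.]), 0.57, array([467., 230.,   0.]))]
[[  -0.     -0.97   -0.25   67.8 ]
 [   1.     -0.     -0.      0.67]
 [   0.     -0.25    0.97 -164.72]
 [   0.      0.      0.      1.  ]]
wrist sign_stand []
wrist swivel_arm []
wrist hook_seat []
wrist red_sign []
wrist red_sign_eye []
wrist green_sign []
wrist sign_rack []
1.55
```

View pics/m0.png

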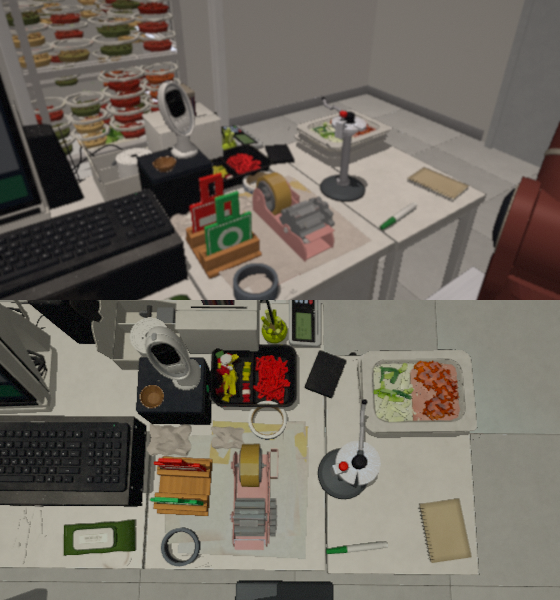

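```bash
cat >> h.py <<'E'
def red(img,ext=None):
    h=cv2.cvtColor(img,cv2.COLOR_RGB2HSV);m=((h[...,0]<8)|(h[...,0]>172))&(h[...,1]>150)&(h[...,2]>90)
    n,l,s,c=cv2.connectedComponentsWithStats(m.astype(np.uint8))
    return [(np.round(c[i],1),s[i].tolist()) for i in range(1,n) if s[i][4]>20]
def go(x,y,z,yaw):
    s=sense();M=R.from_quat(s["eef_rot"]).as_matrix()
    d=M.T@(np.array([x,y,z])-s["ee_pos"]);cy=np.degrees(np.arctan2(M[1,0],M[0,0]))
    print("pos",np.round(s["ee_pos"],1),"yaw",round(cy,1),"shift",np.round(d,1),"spin",round(-((yaw-cy+180)%360-180),1),"dist",round(np.linalg.norm(d)),"F",np.round(s["contact_force"],1),"t",s["time_s"])
E
python3 - <<'E'
from h import *
p=grab_frame("top")
for c,s in red(p["img"]):
    if 320<c[0]<380: print(c,s,ray(p,c,227))
go(560,-70,300,60)
E
```

```text
[343.  225.9] [339, 222, 9, 9, 68] [488.18919092 -92.70974381 227.        ]
pos [ 192.6 -620.8  218.6] yaw 17.2 shift [ 514.1 -417.2  -81.3] spin -42.8 dist 667 F [-0.8 -0.1 -0. ] t 1.6
```

Emit:
play_rows:
  steps:
    - [0,0,-40,0]
    - [40,0,-80,-8]
    - [90,0,-80,-16]
  hand: -1

```text
time_s: 1.9
ee_pos: [271.6, -599.6, 304.1]
eef_rot: [0.959, 0.285, -0.001, 0.006]
contact_force: [0.3, -0.9, 1.0]
finger_gap: 0.79
grasp_force: 0.0
```

Emit:
play_rows:
  steps:
    - [42,-23,0,-6]
    - [84,-46,0,-12]
    - [126,-69,0,-18]
    - [168,-92,0,-24]
    - [210,-115,0,-27]

```text
time_s: 2.4
ee_pos: [387.2, -382.5, 298.5]
eef_rot: [0.864, 0.503, 0.0, 0.0]
contact_force: [0.9, 0.5, -0.7]
finger_gap: 0.364
grasp_force: 0.0
```

```bash
python3 -c "
from h import *
go(565,-60,300,60)"
```

```text
pos [ 387.2 -382.5  298.5] yaw 60.4 shift [368.3  -4.7  -1.5] spin 0.4 dist 368 F [ 0.9  0.5 -0.7] t 2.4
```

Emit:
play_rows:
  steps:
    - [48,0,0,0]
    - [96,0,0,0]
    - [144,0,0,0]
    - [192,0,0,0]
    - [240,0,0,0]

```text
time_s: 2.9
ee_pos: [506.4, -174.3, 298.6]
eef_rot: [0.865, 0.502, 0.0, 0.0]
contact_force: [0.7, -0.2, 0.1]
finger_gap: 0.007
grasp_force: 0.0
```

Emit:
play_rows:
  steps:
    - [48,-2,0,0]
    - [96,-5,0,0]
    - [128,-5,0,0]
    - [128,-5,0,0]
    - [128,-5,0,0]

```text
time_s: 3.4
ee_pos: [564.9, -62.2, 298.1]
eef_rot: [0.865, 0.502, -0.0, 0.0]
contact_force: [-0.0, -1.5, -0.6]
finger_gap: 0.007
grasp_force: 0.0
```

```bash
python3 - <<'E'
from h import *
s=sense();p=grab_frame("wrist");save(p,"w1")
print(red(p["img"]))
for t,z in [("swivel_arm",205),("hook_seat",201)]: print(t,[(np.round(q["uv"]),round(q["confidence"],2),np.round(ray(p,q["uv"],z,s),1)) for q in spot_point(p,t)[:2]])
for c,a in red(p["img"]): print(ray(p,c,227,s))
go(592,-95,180,60)
E
```

```text
[(array([112.1,   3. ]), [104, 0, 15, 8, 29]), (array([292.6,   6.2]), [284, 0, 19, 16, 193]), (array([351.8,  33.5]), [306, 0, 96, 80, 5108]), (array([541.8,  14.4]), [536, 9, 13, 12, 100]), (array([501.6, 296. ]), [496, 294, 11, 4, 24]), (array([464.7, 339.8]), [455, 337, 20, 9, 82]), (array([442.3, 343.7]), [436, 341, 14, 7, 45])]
swivel_arm []
hook_seat [(array([345., 270.]), 0.76, array([ 585.1, -130.7,  201. ]))]
[544.46295238 104.32183824 227.        ]
[637.14470902  49.35296694 227.        ]
[661.09154717  18.43541593 227.        ]
[764.93024537 -28.81419331 227.        ]
[ 676.45929493 -192.67748927  227.        ]
[ 639.04946216 -213.2587819   227.        ]
[ 623.01428822 -207.98060711  227.        ]
pos [564.3 -64.6 298.3] yaw 60.0 shift [-12.3  39.1 118.3] spin 0.0 dist 125 F [-0.5 -0.2 -0.7] t 3.55
```

View pics/w1.png

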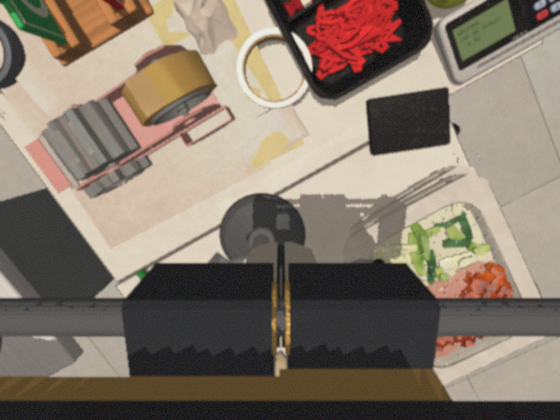

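Emit:
play_rows:
  steps:
    - [-12,39,0,0]
    - [-12,39,40,0]
    - [-12,39,80,0]
    - [-12,39,118,0]
    - [-12,39,118,0]

```text
time_s: 4.05
ee_pos: [588.2, -94.2, 175.2]
eef_rot: [0.866, 0.501, -0.005, -0.003]
contact_force: [-0.4, -0.1, -0.4]
finger_gap: 0.005
grasp_force: 0.0
```

```bash
python3 - <<'E'
from h import *
p=grab_frame("top");save(p,"t1");q=grab_frame("scene");save(q,"s1")
a=p["img"][120:280,270:470];b=q["img"][100:260,270:430]
cv2.imwrite("pics/c1.png",cv2.cvtColor(np.hstack([cv2.resize(a,None,fx=2,fy=2),cv2.resize(b,None,fx=2,fy=2)]),cv2.COLOR_RGB2BGR))
# axis candidates from several cues
for P,n in((p,"top"),(q,"scene")):
    for t,z in [("sign_stand",0),("swivel_arm",205),("hook_seat",201)]: print(n,t,[(np.round(k["uv"]),round(k["confidence"],2),np.round(ray(P,k["uv"],z),1)) for k in spot_point(P,t)[:2]])
    print([ (c,np.round(ray(P,c,225))) for c,s in red(P["img"]) if 330<c[0]<370])
    print([proj(P,[503,-127,213]),proj(P,[488,-93,227])])
go(592,-95,180,60)
E
```

```text
top sign_stand [(array([347., 234.]), 0.94, array([ 498.9, -134.9,    0. ]))]
top swivel_arm [(array([359., 221.]), 0.62, array([ 500.9, -124.7,  205. ]))]
top hook_seat [(array([363., 175.]), 0.67, array([ 587. , -134.2,  201. ]))]
[(array([343. , 225.9]), array([488., -93., 225.]))]
[array([360.87159423, 218.85581571]), array([343.16711331, 226.0087239 ])]
scene sign_stand [(array([341., 249.]), 0.73, array([ 501.7, -120.4,    0. ]))]
scene swivel_arm [(array([347., 174.]), 0.64, array([ 514.9, -129.5,  205. ])), (array([210., 242.]), 0.52, array([418.2, 273.3, 205. ]))]
scene hook_seat [(array([327., 166.]), 0.97, array([ 585.6, -126.4,  201. ])), (array([225., 307.]), 0.56, array([265.3, 324.1, 201. ]))]
[(array([342.9, 173.3]), array([487., -88., 225.]))]
[array([350.35157488, 172.26593654]), array([344.39358899, 171.86685089])]
pos [593.7 -92.2 182.1] yaw 60.2 shift [-3.3 -0.1  2.1] spin 0.2 dist 4 F [-0.1 -0.9  0.1] t 4.45
```

View pics/c1.png

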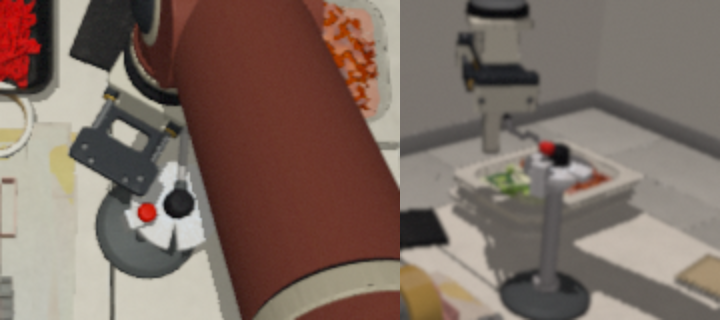

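Emit:
play_rows:
  steps:
    - [-15,0,0,0]
    - [-25,0,0,0]
    - [-33,3,0,0]
    - [-41,6,0,0]
    - [-49,10,0,0]

```text
time_s: 4.95
ee_pos: [576.4, -139.5, 180.2]
eef_rot: [0.865, 0.502, -0.0, -0.001]
contact_force: [-1.3, 2.7, 0.0]
finger_gap: 0.007
grasp_force: 1.1
```

```bash
python3 - <<'E'
from h import *
for w in [(577,-148),(569,-167),(559,-182),(547,-193)]: go(*w,180,60)
E
```

```text
pos [ 576.4 -139.5  180.2] yaw 60.3 shift [-7.1  4.7  0.1] spin 0.3 dist 9 F [-1.3  2.7  0. ] t 4.95
pos [ 576.4 -139.5  180.2] yaw 60.3 shift [-27.6   7.2   0.1] spin 0.3 dist 28 F [-1.3  2.7  0. ] t 4.95
pos [ 576.4 -139.5  180.2] yaw 60.3 shift [-45.6   6.    0.1] spin 0.3 dist 46 F [-1.3  2.7  0. ] t 4.95
pos [ 576.4 -139.5  180.2] yaw 60.3 shift [-61.1   1.    0.1] spin 0.3 dist 61 F [-1.3  2.7  0. ] t 4.95
```

Emit:
play_rows:
  steps:
    - [-8,4,0,0]
    - [-16,6,0,0]
    - [-25,7,0,0]
    - [-34,6,0,0]
    - [-41,5,0,0]

```text
time_s: 5.45
ee_pos: [561.0, -178.2, 180.2]
eef_rot: [0.865, 0.502, 0.0, 0.0]
contact_force: [1.0, 3.0, -0.5]
finger_gap: 0.007
grasp_force: 1.3
```

```bash
python3 - <<'E'
from h import *
for w in [(547,-193),(539,-199),(533,-201)]: go(*w,180,60)
p=grab_frame("top");save(p,"t2")
print([(np.round(k["uv"]),round(k["confidence"],2),np.round(ray(p,k["uv"],201),1)) for k in spot_point(p,"hook_seat")[:2]])
E
```

```text
pos [ 561.  -178.2  180.2] yaw 60.2 shift [-19.7  -4.8   0.2] spin 0.2 dist 20 F [ 1.   3.  -0.5] t 5.45
pos [ 561.  -178.2  180.2] yaw 60.2 shift [-28.9  -8.7   0.2] spin 0.2 dist 30 F [ 1.   3.  -0.5] t 5.45
pos [ 561.  -178.2  180.2] yaw 60.2 shift [-33.6 -13.    0.2] spin 0.2 dist 36 F [ 1.   3.  -0.5] t 5.45
[(array([398., 195.]), 0.71, array([ 549.9, -198.2,  201. ]))]
```

Emit:
play_rows:
  steps:
    - [-6,-2,0,0]
    - [-11,-3,0,0]
    - [-15,-4,0,0]
    - [-19,-5,0,0]

```text
time_s: 5.95
ee_pos: [547.5, -191.9, 180.5]
eef_rot: [0.865, 0.502, 0.0, 0.0]
contact_force: [1.1, 2.7, -0.2]
finger_gap: 0.002
grasp_force: 1.1
```

Emit:
play_rows:
  steps:
    - [-2,-1,0,0]
    - [-4,-2,0,0]
    - [-4,-2,0,0]

```text
time_s: 6.25
ee_pos: [545.0, -193.6, 180.7]
eef_rot: [0.865, 0.502, 0.002, 0.001]
contact_force: [4.1, 2.2, -0.4]
finger_gap: 0.008
grasp_force: 2.2
```

Emit:
play_rows:
  steps:
    - [-2,-1,0,0]
    - [-4,-2,0,0]
    - [-4,-2,0,0]

```text
time_s: 6.55
ee_pos: [544.6, -193.8, 181.0]
eef_rot: [0.864, 0.503, 0.005, 0.001]
contact_force: [8.7, 5.5, -3.3]
finger_gap: 0.004
grasp_force: 5.0
```

Emit:
play_rows:
  steps:
    - [15,6,0,0]
    - [35,12,0,0]
    - [35,12,-40,0]
    - [35,12,-70,0]
    - [35,12,-70,0]

```text
time_s: 7.05
ee_pos: [569.6, -173.8, 254.5]
eef_rot: [0.865, 0.501, 0.002, 0.004]
contact_force: [0.1, -0.0, -0.9]
finger_gap: 0.003
grasp_force: 0.0
```

```bash
python3 - <<'E'
from h import *
p=grab_frame("top");save(p,"t3");q=grab_frame("scene")
for P in(p,q):
    print([(np.round(k["uv"]),round(k["confidence"],2),np.round(ray(P,k["uv"],201),1)) for k in spot_point(P,"hook_seat")[:2]])
K=[[c for c,s in red(P["img"]) if 330<c[0]<355 and 150<c[1]<240] for P in(p,q)];print(K)
if K[0] and K[1]: print("knob",tri([(p,K[0][0],None),(q,K[1][0],None)]))
# black hub
for P,b in((p,(340,205,380,240)),(q,(335,165,365,190))):
    x0,y0,x1,y1=b;g=P["img"][y0:y1,x0:x1].max(2)
    n,l,s,c=cv2.connectedComponentsWithStats((g<45).astype(np.uint8))
    print([(c[i]+[x0,y0],s[i].tolist(),np.round(ray(P,c[i]+[x0,y0],213),1)) for i in range(1,n) if s[i][4]>15])
cv2.imwrite("pics/c3.png",cv2.cvtColor(np.hstack([cv2.resize(p["img"][150:270,310:430],None,fx=3,fy=3),cv2.resize(q["img"][140:260,290:410],None,fx=3,fy=3)]),cv2.COLOR_RGB2BGR))
go(488,-92,250,60)
E
```

```text
[(array([405., 205.]), 0.86, array([ 531.5, -211.1,  201. ]))]
[(array([363., 167.]), 0.69, array([ 532.2, -198.7,  201. ]))]
[[array([343. , 225.9])], [array([343. , 173.5])]]
knob [489.63674125 -92.46881156 222.44068337]
[(array([373.65, 207.65]), [28, 0, 12, 7, 20], array([ 523.6, -150.4,  213. ])), (array([359.02453988, 221.52147239]), [12, 10, 16, 14, 163], array([ 498.1, -123.6,  213. ]))]
[(array([349.81428571, 177.57142857]), [10, 8, 9, 10, 70], array([ 480.5, -104.4,  213. ]))]
pos [ 566.3 -172.9  248.8] yaw 60.2 shift [  31.3 -108.1   -1. ] spin 0.2 dist 113 F [-0.8  0.   0.6] t 7.25
```

View pics/c3.png

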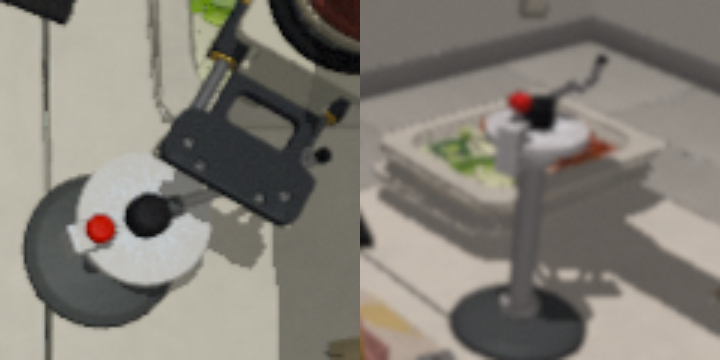

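Emit:
play_rows:
  steps:
    - [10,-36,0,0]
    - [20,-72,0,0]
    - [31,-107,0,0]
    - [31,-107,10,0]
    - [31,-107,15,0]

```text
time_s: 7.75
ee_pos: [488.9, -92.4, 233.9]
eef_rot: [0.865, 0.502, -0.001, -0.0]
contact_force: [0.1, 0.2, -0.1]
finger_gap: 0.006
grasp_force: 0.0
```

Emit:
play_rows:
  steps:
    - [0,0,2,0]
    - [0,0,4,0]
    - [0,0,6,0]
    - [0,0,8,0]

```text
time_s: 8.15
ee_pos: [490.6, -92.7, 227.1]
eef_rot: [0.865, 0.501, 0.0, 0.0]
contact_force: [-0.3, 0.3, 3.8]
finger_gap: 0.006
grasp_force: 1.4
```

```bash
python3 - <<'E'
from h import *
go(488.5,-92.5,219,60)
E
```

```text
pos [490.6 -92.7 227.1] yaw 60.2 shift [-0.9 -2.   8.1] spin 0.2 dist 8 F [-0.3  0.3  3.8] t 8.15
```

Emit:
play_rows:
  steps:
    - [0,0,2,0]
    - [0,0,4,0]
    - [0,0,5,0]

```text
time_s: 8.45
ee_pos: [490.6, -92.6, 222.5]
eef_rot: [0.865, 0.502, 0.0, 0.001]
contact_force: [-0.4, 0.5, 2.5]
finger_gap: 0.002
grasp_force: 1.4
```

Emit:
play_rows:
  steps:
    - [0,0,2,0]
    - [0,0,3,0]
    - [0,0,4,0]

```text
time_s: 8.75
ee_pos: [490.7, -92.7, 219.2]
eef_rot: [0.865, 0.502, 0.0, 0.001]
contact_force: [-3.4, -2.0, 11.8]
finger_gap: 0.004
grasp_force: 6.0
```

Emit:
play_rows:
  steps:
    - [0,0,-20,0]
    - [0,0,-60,-8]
    - [0,0,-100,-16]
    - [20,-10,-120,-24]
    - [55,-30,-120,-32]
  hand: 1

```text
time_s: 9.25
ee_pos: [493.2, -31.3, 340.7]
eef_rot: [0.694, 0.72, 0.002, 0.002]
contact_force: [0.5, 0.6, -0.5]
finger_gap: 0.385
grasp_force: 0.0
```

```bash
python3 - <<'E'
from h import *
p=grab_frame("top");q=grab_frame("scene")
for c,s in red(p["img"]):
    if 150<c[0]<220 and 200<c[1]<260: print("red top",c,s,np.round(ray(p,c,157)))
print("knob z",tri([(P,[c for c,s in red(P["img"]) if 330<c[0]<355 and 150<c[1]<240][0],None) for P in(p,q)]))
for t in("red_sign_eye","red_sign","green_sign"):
  for P in(p,q): print(t,[(np.round(k["uv"]),round(k["confidence"],2),np.round(ray(P,k["uv"],144 if 'eye' in t else 12),1)) for k in spot_point(P,t)[:2]])
go(500,226,320,180)
E
```

```text
red top [178.  223.6] [154, 218, 52, 14, 298] [498. 214. 157.]Traceback (most recent call last):
  File "<stdin>", line 5, in <module>
IndexError: list index out of range
```

Emit:
play_rows:
  steps:
    - [48,3,0,-8]
    - [96,6,0,-16]
    - [144,9,0,-24]
    - [192,12,0,-32]
    - [236,15,0,-40]

```text
time_s: 9.85
ee_pos: [496.3, 208.9, 337.5]
eef_rot: [0.402, 0.916, -0.0, -0.001]
contact_force: [0.1, -0.4, -0.0]
finger_gap: 0.9
grasp_force: 0.0
```

Emit:
play_rows:
  steps:
    - [0,0,0,-8]
    - [0,0,0,-16]
    - [0,0,0,-24]
    - [0,0,0,-32]
    - [0,0,0,-40]

```text
time_s: 10.35
ee_pos: [496.6, 206.6, 337.2]
eef_rot: [0.065, 0.998, -0.0, -0.001]
contact_force: [-0.1, -0.2, 0.3]
finger_gap: 1.001
grasp_force: 0.0
```

```bash
python3 - <<'E'
from h import *
s=sense();p=grab_frame("wrist");save(p,"w4")
for t,z in [("red_sign_eye",144),("red_sign",12),("green_sign",12),("sign_rack",0)]: print(t,[(np.round(q["uv"]),round(q["confidence"],2),np.round(ray(p,q["uv"],z,s),1)) for q in spot_point(p,t)[:2]])
print(np.round(p["camera_matrix"],0).tolist())
go(505,228,320,180)
E
```

```text
red_sign_eye [(array([307., 192.]), 0.69, array([504.7, 232.7, 144. ]))]
red_sign []
green_sign [(array([299., 117.]), 0.84, array([429.5, 240. ,  12. ]))]
sign_rack [(array([297., 146.]), 0.59, array([466.9, 233.1,   0. ]))]
[[355.0, 0.0, 280.0], [0.0, 355.0, 209.0], [0.0, 0.0, 1.0]]
pos [497.  206.7 337.8] yaw 172.1 shift [-5.  22.2 17.8] spin -7.9 dist 29 F [-0.3 -0.7 -0.4] t 10.6
```

View pics/w4.png

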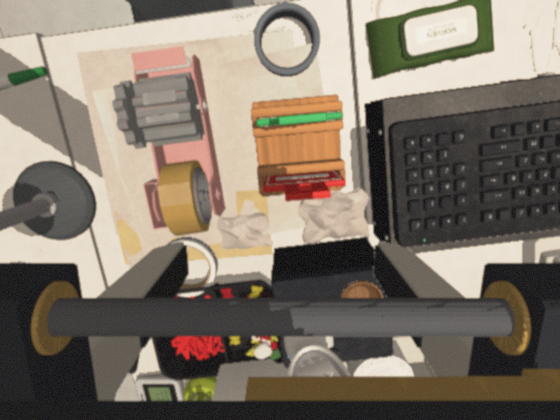

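```bash
python3 - <<'E'
from h import *
s=sense();p=grab_frame("wrist")
h=cv2.cvtColor(p["img"],cv2.COLOR_RGB2HSV)
sub=lambda m:[(r,np.where(m[r,240:365])[0][[0,-1]]+240) for r in range(100,206) if m[r,240:365].sum()>3]
R_=((h[...,0]<6)|(h[...,0]>172))&(h[...,1]>140)&(h[...,2]>70);R_[:165]=0
G=(h[...,0]>45)&(h[...,0]<85)&(h[...,1]>120);G[:100]=0;G[140:]=0
for n,m in(("R",R_),("G",G)):
    ys,xs=np.where(m[:206,240:365]);
    # column-wise upper/lower edges
    print(n,[(c,np.where(m[:206,c])[0].min(),np.where(m[:206,c])[0].max()) for c in range(250,350,6) if m[:206,c].any()])
    print(n,[(r,*e) for r,e in sub(m)])
E
```

```text
R [(268, np.int64(185), np.int64(191)), (274, np.int64(175), np.int64(190)), (280, np.int64(175), np.int64(190)), (286, np.int64(180), np.int64(198)), (292, np.int64(174), np.int64(198)), (298, np.int64(179), np.int64(197)), (304, np.int64(173), np.int64(197)), (310, np.int64(172), np.int64(196)), (316, np.int64(177), np.int64(196)), (322, np.int64(171), np.int64(196)), (328, np.int64(171), np.int64(195)), (334, np.int64(173), np.int64(184)), (340, np.int64(178), np.int64(184))]
R [(171, np.int64(320), np.int64(331)), (172, np.int64(310), np.int64(332)), (173, np.int64(297), np.int64(334)), (174, np.int64(283), np.int64(335)), (175, np.int64(271), np.int64(336)), (176, np.int64(270), np.int64(336)), (177, np.int64(266), np.int64(342)), (178, np.int64(266), np.int64(343)), (179, np.int64(269), np.int64(344)), (180, np.int64(265), np.int64(344)), (181, np.int64(265), np.int64(344)), (182, np.int64(264), np.int64(344)), (183, np.int64(264), np.int64(344)), (184, np.int64(264), np.int64(341)), (185, np.int64(264), np.int64(330)), (186, np.int64(264), np.int64(327)), (187, np.int64(263), 
[... 764 characters left out ...]
 np.int64(113), np.int64(120)), (316, np.int64(113), np.int64(119)), (322, np.int64(112), np.int64(118)), (328, np.int64(113), np.int64(117)), (334, np.int64(112), np.int64(117)), (340, np.int64(112), np.int64(115))]
G [(112, np.int64(320), np.int64(340)), (113, np.int64(309), np.int64(340)), (114, np.int64(299), np.int64(340)), (115, np.int64(290), np.int64(340)), (116, np.int64(279), np.int64(338)), (117, np.int64(278), np.int64(335)), (118, np.int64(272), np.int64(324)), (119, np.int64(262), np.int64(321)), (120, np.int64(257), np.int64(314)), (121, np.int64(256), np.int64(303)), (122, np.int64(256), np.int64(292)), (123, np.int64(256), np.int64(282)), (124, np.int64(257), np.int64(264))]
```

```bash
python3 - <<'E'
from h import *
s=sense();p=grab_frame("wrist")
for uv in [(307.5,197),(307,193.5),(286,198),(329,195.3)]: print(np.round(ray(p,uv,157,s),1))
print(np.round(ray(p,(264,191.5),102,s),1),np.round(ray(p,(344,184),102,s),1))
c=ray(p,(307,193.5),157,s);go(c[0],c[1],230,177)
E
```

```text
[507.9 231.7 157. ]
[504.3 231.7 157. ]
[505.9 210.4 157. ]
[509.1 253.1 157. ]
[506.9 185.6 102. ] [510.9 277.5 102. ]
pos [497.1 206.8 338.1] yaw 172.1 shift [ -3.7  25.6 108.1] spin -4.9 dist 111 F [-0.8  0.3  0.5] t 10.7
```

Emit:
play_rows:
  steps:
    - [-4,26,30,-5]
    - [-4,26,75,-5]
    - [-4,26,120,-5]
    - [-4,26,150,-5]
    - [-4,26,150,-5]

```text
time_s: 11.2
ee_pos: [502.5, 229.8, 184.3]
eef_rot: [0.024, 1.0, -0.003, -0.004]
contact_force: [0.1, 0.4, 0.1]
finger_gap: 1.002
grasp_force: 0.0
```

```bash
python3 - <<'E'
from h import *
s=sense();p=grab_frame("wrist");save(p,"w5")
print([(np.round(q["uv"]),round(q["confidence"],2),np.round(ray(p,q["uv"],144,s),1)) for q in spot_point(p,"red_sign_eye")])
go(504.5,231.7,113,177)
E
```

```text
[(array([283., 238.]), 0.76, array([504.2, 230.5, 144. ]))]
pos [505.  232.6 189. ] yaw 177.2 shift [ 0.5 -1.  76. ] spin 0.2 dist 76 F [0.3 0.1 1. ] t 11.3
```

View pics/w5.png

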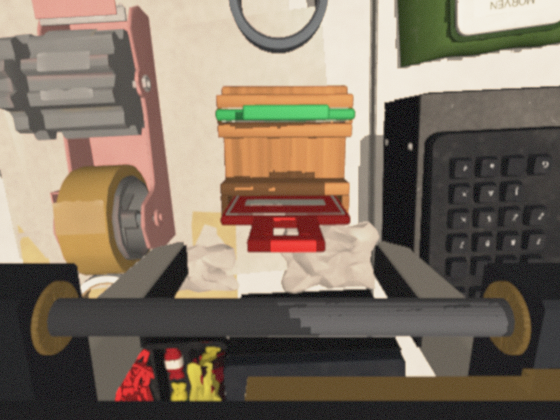

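```bash
python3 - <<'E'
from h import *
s=sense();p=grab_frame("wrist")
c=ray(p,(286,244.5),157,s);print(c);go(c[0],c[1],113,177)
E
```

```text
[508.56712191 235.05614031 157.        ]
pos [505.6 233.2 190.1] yaw 177.2 shift [-2.7  1.8 77.1] spin 0.2 dist 77 F [-0.4 -0.1  1.6] t 11.35
```

Emit:
play_rows:
  steps:
    - [-2,1,30,0]
    - [-2,1,55,0]
    - [-2,1,70,0]
    - [-2,1,76,0]
    - [-2,1,76,0]

```text
time_s: 11.85
ee_pos: [507.2, 233.4, 112.9]
eef_rot: [0.024, 1.0, 0.0, 0.0]
contact_force: [-0.2, 0.2, 1.0]
finger_gap: 1.0
grasp_force: 0.0
```

Emit:
play_rows:
  steps:
    - [0,0,0,0]
    - [0,0,0,0]
    - [0,0,0,0]
    - [0,0,0,0]
    - [0,0,0,0]
  hand: -1
  squeeze: 20

```text
time_s: 12.35
ee_pos: [506.9, 233.0, 112.5]
eef_rot: [0.024, 1.0, 0.0, 0.0]
contact_force: [-0.3, -0.6, -0.4]
finger_gap: 0.62
grasp_force: 0.0
```

Emit:
play_rows:
  steps:
    - [0,0,0,0]
    - [0,0,0,0]
    - [0,0,0,0]

```text
time_s: 12.65
ee_pos: [506.8, 232.9, 112.3]
eef_rot: [0.024, 1.0, -0.0, -0.0]
contact_force: [-0.5, 0.8, 0.5]
finger_gap: 0.491
grasp_force: 20.0
```

Emit:
play_rows:
  steps:
    - [0,0,-10,0]
    - [0,0,-25,0]
    - [0,0,-45,0]
    - [0,0,-70,0]
    - [0,0,-110,0]

```text
time_s: 13.15
ee_pos: [505.7, 232.0, 222.7]
eef_rot: [0.024, 1.0, -0.001, -0.002]
contact_force: [0.0, -0.2, -1.3]
finger_gap: 0.493
grasp_force: 20.0
```

Emit:
play_rows:
  steps:
    - [0,0,-40,0]
    - [0,0,-80,0]
    - [0,0,-120,0]
    - [0,0,-135,0]
    - [0,0,-135,0]

```text
time_s: 13.65
ee_pos: [507.0, 234.5, 361.2]
eef_rot: [0.024, 1.0, 0.002, 0.003]
contact_force: [0.1, 0.3, -1.6]
finger_gap: 0.494
grasp_force: 20.0
```

```bash
python3 - <<'E'
from h import *
p=grab_frame("top");q=grab_frame("scene");save(p,"t6");save(q,"s6")
hk=[]
for P in(p,q):
    r=spot_point(P,"hook_seat");print([(np.round(k["uv"],1),round(k["confidence"],2),np.round(ray(P,k["uv"],201),1)) for k in r[:2]])
    if r: hk.append((P,r[0]["uv"],None))
if len(hk)==2: print("tri",tri(hk))
g=p["img"].max(2);m=(g<50).astype(np.uint8);m[:170]=0;m[245:]=0;m[:,:345]=0;m[:,440:]=0
n,l,s,c=cv2.connectedComponentsWithStats(m);print([(np.round(c[i],1),s[i].tolist(),np.round(ray(p,c[i],212),1)) for i in range(1,n) if s[i][4]>4])
print([(c,np.round(ray(p,c,219),1)) for c,a in red(p["img"]) if 330<c[0]<360 and 200<c[1]<240])
print("green",[np.round(ray(p,k["uv"],12)) for k in spot_point(p,"green_sign")[:1]])
cv2.imwrite("pics/c6.png",cv2.cvtColor(np.hstack([cv2.resize(p["img"][150:270,310:430],None,fx=3,fy=3),cv2.resize(q["img"][110:260,200:400],None,fx=2.4,fy=2.4)]),cv2.COLOR_RGB2BGR))
go(545,-258,345,109)
E
```

```text
[(array([406.2, 203.2]), 0.81, array([ 534.5, -212.9,  201. ]))]
[(array([365.3, 169.8]), 0.64, array([ 515.3, -190. ,  201. ]))]
tri [ 537.84703781 -216.13341801  187.28096673]
[(array([417.2, 201.6]), [415, 200, 5, 4, 14], array([ 535.7, -229.6,  212. ])), (array([359. , 221.6]), [352, 215, 16, 14, 162], array([ 498.2, -123.7,  212. ]))]
[(array([342.5, 226.5]), array([488.1, -93. , 219. ]))]
green []
pos [506.2 232.2 355.8] yaw 177.2 shift [ -62.3 -487.8   11.5] spin 68.2 dist 492 F [ 0.3 -0.1 -1.2] t 13.9
```

View pics/c6.png

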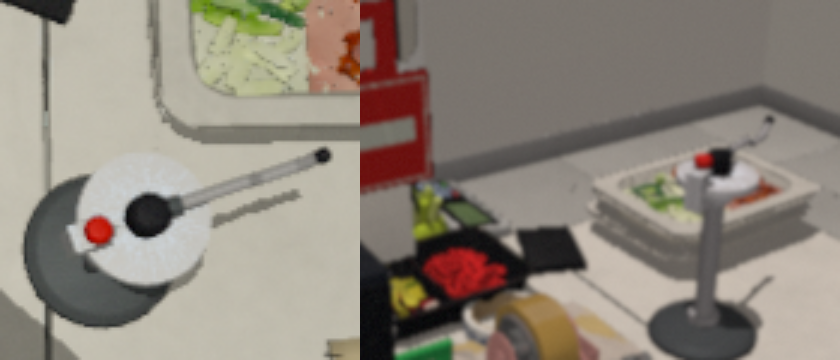

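Emit:
play_rows:
  steps:
    - [-3,-20,0,5]
    - [-8,-58,0,10]
    - [-13,-98,0,15]
    - [-18,-138,0,20]
    - [-23,-178,0,25]

```text
time_s: 14.4
ee_pos: [520.6, 52.3, 356.1]
eef_rot: [0.241, 0.97, -0.0, -0.001]
contact_force: [0.8, -0.2, -0.8]
finger_gap: 0.493
grasp_force: 20.0
```

```bash
python3 -c "
from h import *
go(543,-253,352,109.5)"
```

```text
pos [520.6  52.3 356.1] yaw 152.1 shift [-162.8 -259.2    4.1] spin 42.6 dist 306 F [ 0.8 -0.2 -0.8] t 14.4
```

Emit:
play_rows:
  steps:
    - [-22,-34,0,5]
    - [-43,-69,0,10]
    - [-65,-104,0,15]
    - [-87,-138,0,20]
    - [-109,-173,0,25]

```text
time_s: 14.9
ee_pos: [536.4, -151.3, 356.1]
eef_rot: [0.446, 0.895, -0.0, -0.001]
contact_force: [0.1, -1.0, -1.1]
finger_gap: 0.492
grasp_force: 20.0
```

```bash
python3 -c "
from h import *
go(543,-253,352,109.5)"
```

```text
pos [ 536.4 -151.3  356.1] yaw 127.1 shift [-85.1 -56.    4. ] spin 17.6 dist 102 F [ 0.1 -1.  -1.1] t 14.9
```

Emit:
play_rows:
  steps:
    - [-30,-20,0,5]
    - [-60,-40,0,10]
    - [-80,-53,0,15]
    - [-85,-56,0,17.6]
    - [-85,-56,0,17.6]

```text
time_s: 15.4
ee_pos: [543.1, -253.0, 355.4]
eef_rot: [0.577, 0.817, -0.0, -0.002]
contact_force: [-0.9, 0.5, -1.7]
finger_gap: 0.494
grasp_force: 20.0
```

```bash
python3 - <<'E'
from h import *
go(543.3,-252,194,109.5)
E
```

```text
pos [ 543.1 -253.   355.4] yaw 109.5 shift [  0.5   0.9 161.4] spin -0.0 dist 161 F [-0.9  0.5 -1.7] t 15.4
```

Emit:
play_rows:
  steps:
    - [0,0,30,0]
    - [0,0,65,0]
    - [0,0,100,0]
    - [0,0,135,0]
    - [0,0,155,0]

```text
time_s: 15.9
ee_pos: [541.9, -249.4, 198.7]
eef_rot: [0.575, 0.818, -0.0, -0.003]
contact_force: [0.5, 0.1, -1.8]
finger_gap: 0.494
grasp_force: 20.0
```

Emit:
play_rows:
  steps:
    - [0,0,6,0]
    - [0,0,6,0]
    - [0,0,6,0]

```text
time_s: 16.2
ee_pos: [545.0, -250.9, 197.6]
eef_rot: [0.576, 0.818, 0.001, 0.001]
contact_force: [0.1, 0.0, -0.8]
finger_gap: 0.496
grasp_force: 20.0
```

```bash
python3 - <<'E'
from h import *
p=grab_frame("top");q=grab_frame("scene");s=sense();w=grab_frame("wrist")
M=R.from_quat(s["eef_rot"]).as_matrix();e=s["ee_pos"]+np.array([0,0,31.5]);print("exp eye",e)
H=[498.2+85*.334,-123.7-85*.943,201]
for P,st in((p,None),(q,None),(w,s)):
    print("eye",[(np.round(k["uv"]),round(k["confidence"],2),np.round(ray(P,k["uv"],e[2],st),1)) for k in spot_point(P,"red_sign_eye")[:1]],np.round(proj(P,e,st)),"hook",np.round(proj(P,H,st)))
cv2.imwrite("pics/c7.png",cv2.cvtColor(np.hstack([cv2.resize(q["img"][110:260,290:440],(480,480)),cv2.resize(w["img"],None,fx=.57,fy=.57)[:480].copy() if 0 else cv2.copyMakeBorder(cv2.resize(w["img"],(320,240)),0,240,0,0,cv2.BORDER_CONSTANT)]),cv2.COLOR_RGB2BGR))
go(H[0],H[1],194,109.5)
E
```

```text
exp eye [ 544.9585859  -251.24647087  229.40529672]
eye [(array([435., 195.]), 0.61, array([ 544.5, -255.3,  229.4]))] [432. 195.] hook [401. 207.]
eye [(array([375., 151.]), 0.84, array([ 543.2, -247.2,  229.4]))] [375. 151.] hook [366. 167.]
eye [(array([278., 287.]), 0.87, array([ 543.6, -251. ,  229.4]))] [281. 289.] hook [278. 157.]
pos [ 544.2 -251.4  197. ] yaw 109.6 shift [50.7 -0.6  3. ] spin 0.1 dist 51 F [ 0.3 -0.8 -1.8] t 16.5
```

View pics/c7.png

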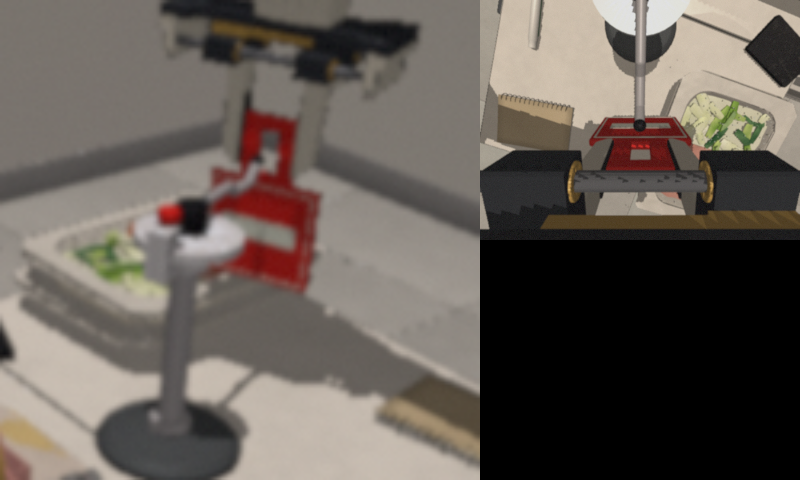

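Emit:
play_rows:
  steps:
    - [0,0,4,0]
    - [7,0,4,0]
    - [14,0,4,0]
    - [21,0,4,0]
    - [28,0,4,0]

```text
time_s: 17.0
ee_pos: [534.3, -223.9, 192.4]
eef_rot: [0.576, 0.818, 0.0, -0.0]
contact_force: [0.2, -0.4, -1.0]
finger_gap: 0.491
grasp_force: 20.0
```

Emit:
play_rows:
  steps:
    - [6,0,0,0]
    - [12,0,0,0]
    - [18,0,0,0]
    - [22,0,0,0]
    - [22,0,0,0]

```text
time_s: 17.5
ee_pos: [527.0, -203.5, 192.4]
eef_rot: [0.576, 0.818, 0.0, -0.0]
contact_force: [-0.6, 0.4, -1.1]
finger_gap: 0.494
grasp_force: 20.0
```

```bash
python3 - <<'E'
from h import *
p=grab_frame("top");q=grab_frame("scene");s=sense();w=grab_frame("wrist");save(w,"w8")
e=s["ee_pos"]+np.array([0,0,31.5]);print("exp eye",e)
for P,st in((p,None),(q,None),(w,s)):
    print("eye",[(np.round(k["uv"]),round(k["confidence"],2),np.round(ray(P,k["uv"],e[2],st),1)) for k in spot_point(P,"red_sign_eye")[:1]])
cv2.imwrite("pics/c8.png",cv2.cvtColor(np.hstack([cv2.resize(q["img"][130:230,310:410],(400,400)),cv2.resize(w["img"][50:350,130:430],(400,400))]),cv2.COLOR_RGB2BGR))
go(526.6,-203.9,170,109.5)
E
```

```text
exp eye [ 527.17531432 -204.46337437  223.81035989]
eye [(array([404., 207.]), 0.75, array([ 523.8, -202.6,  223.8]))]
eye [(array([367., 157.]), 0.83, array([ 534.6, -210.2,  223.8]))]
eye [(array([280., 286.]), 0.92, array([ 526.3, -203.7,  223.8]))]
pos [ 527.1 -204.6  192.2] yaw 109.6 shift [ 0.9 -0.2 22.2] spin 0.1 dist 22 F [-0.1  0.1 -0.7] t 17.8
```

View pics/c8.png

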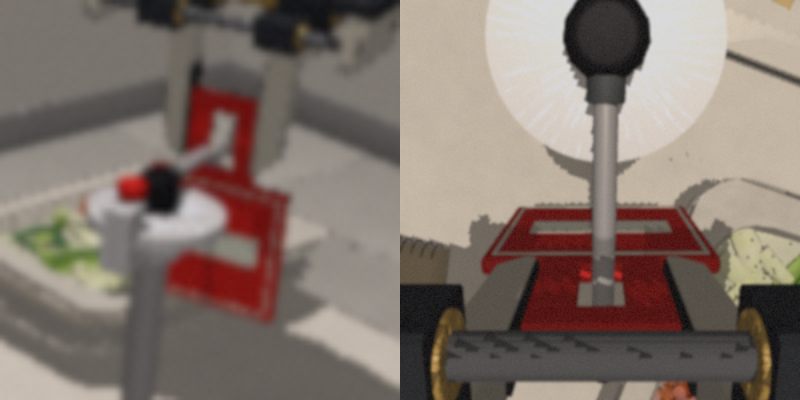

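Threaded: the rod passes through the eye (wrist crop, rod at column 603 running into the opening). Now lower gently.

Emit:
play_rows:
  steps:
    - [0,0,4,0]
    - [0,0,8,0]
    - [0,0,12,0]
    - [0,0,16,0]
    - [0,0,18,0]

```text
time_s: 18.3
ee_pos: [526.8, -204.2, 173.6]
eef_rot: [0.576, 0.817, -0.0, -0.0]
contact_force: [-0.1, 0.1, -1.4]
finger_gap: 0.492
grasp_force: 20.0
```

Emit:
play_rows:
  steps:
    - [0,0,1,0]
    - [0,0,2,0]
    - [0,0,3,0]
    - [0,0,3,0]

```text
time_s: 18.7
ee_pos: [527.1, -204.3, 171.2]
eef_rot: [0.576, 0.817, 0.0, -0.0]
contact_force: [0.3, 0.2, -1.2]
finger_gap: 0.492
grasp_force: 20.0
```

Emit:
play_rows:
  steps:
    - [0,0,1,0]
    - [0,0,1,0]

```text
time_s: 18.9
ee_pos: [527.1, -204.3, 170.2]
eef_rot: [0.576, 0.817, 0.0, -0.0]
contact_force: [-0.6, 0.3, -1.2]
finger_gap: 0.493
grasp_force: 20.0
```

Emit:
play_rows:
  steps:
    - [0,0,1,0]
    - [0,0,1,0]

```text
time_s: 19.1
ee_pos: [527.1, -204.2, 169.2]
eef_rot: [0.576, 0.817, 0.0, -0.0]
contact_force: [0.5, 0.1, -1.8]
finger_gap: 0.495
grasp_force: 20.0
```

Emit:
play_rows:
  steps:
    - [0,0,1,0]
    - [0,0,1,0]

```text
time_s: 19.3
ee_pos: [527.2, -204.3, 168.9]
eef_rot: [0.576, 0.817, -0.0, 0.0]
contact_force: [-1.6, 1.0, 1.9]
finger_gap: 0.494
grasp_force: 20.0
```

Emit:
play_rows:
  steps:
    - [0,0,0,0]
    - [0,0,0,0]
  squeeze: 4

```text
time_s: 19.5
ee_pos: [527.4, -204.2, 168.7]
eef_rot: [0.576, 0.817, 0.0, 0.0]
contact_force: [-0.6, 0.7, 4.3]
finger_gap: 0.495
grasp_force: 4.0
```

Emit:
play_rows:
  steps:
    - [0,0,0,0]
    - [0,0,0,0]
    - [0,0,0,0]
    - [0,0,0,0]
    - [0,0,0,0]
  hand: 0.7

```text
time_s: 20.0
ee_pos: [527.1, -204.2, 168.1]
eef_rot: [0.576, 0.817, 0.0, -0.0]
contact_force: [-0.0, -0.2, 0.2]
finger_gap: 0.838
grasp_force: 0.0
```

```bash
python3 - <<'E'
from h import *
q=grab_frame("scene");w=grab_frame("wrist");s=sense()
print([(k["uv"],round(k["confidence"],2)) for k in spot_point(q,"red_sign_eye")[:1]],proj(q,[526.6,-203.9,201]),s["finger_gap"],s["contact_force"])
cv2.imwrite("pics/c9.png",cv2.cvtColor(np.hstack([cv2.resize(q["img"][130:230,310:410],(400,400)),cv2.resize(w["img"][50:350,130:430],(400,400))]),cv2.COLOR_RGB2BGR))
E
```

```text
[([366.0, 170.9], 0.63)] [366.07862395 167.19722108] 0.8474715089750493 [ 0.28439436 -1.00059743 -0.54470687]
```

View pics/c9.png

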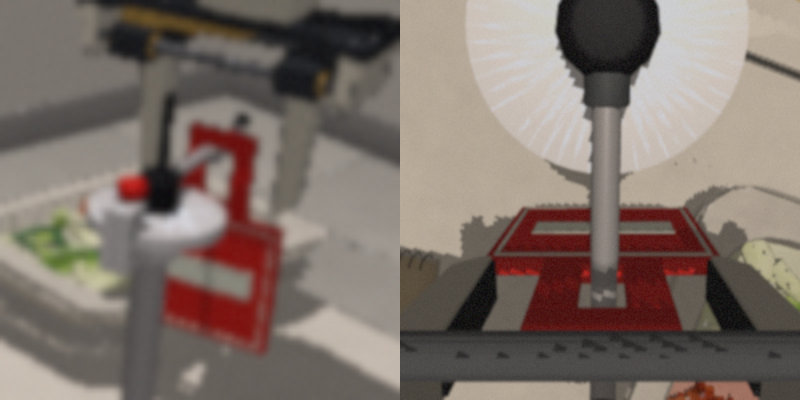

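The sign hangs on the rod, upright, with both fingers clear of the tab. Retreat straight up.

Emit:
play_rows:
  steps:
    - [0,0,-10,0]
    - [0,0,-25,0]
    - [0,0,-45,0]
    - [0,0,-75,0]
    - [0,0,-110,0]

```text
time_s: 20.65
ee_pos: [526.5, -204.1, 279.3]
eef_rot: [0.576, 0.817, -0.0, -0.001]
contact_force: [0.5, -0.8, -0.0]
finger_gap: 0.851
grasp_force: 0.0
```

Emit:
play_rows:
  steps:
    - [0,0,-30,0]
    - [0,0,-50,0]
    - [0,0,-50,0]
    - [0,0,-50,0]
    - [0,0,-50,0]

```text
time_s: 21.15
ee_pos: [526.2, -204.2, 326.8]
eef_rot: [0.576, 0.817, -0.001, -0.001]
contact_force: [-1.0, -0.0, 0.2]
finger_gap: 0.847
grasp_force: 0.0
```

Emit:
play_rows:
  steps:
    - [0,0,0,0]
    - [0,0,0,0]
    - [0,0,0,0]
    - [0,0,0,0]
    - [0,0,0,0]

```text
time_s: 21.65
ee_pos: [527.1, -204.2, 328.2]
eef_rot: [0.576, 0.817, 0.0, -0.0]
contact_force: [-0.6, 0.1, 0.4]
finger_gap: 0.848
grasp_force: 0.0
```

```bash
python3 - <<'E'
from h import *
q=grab_frame("scene");w=grab_frame("top");s=sense()
print([(k["uv"],round(k["confidence"],2)) for k in spot_point(q,"red_sign_eye")[:1]],s["contact_force"],s["ee_pos"])
cv2.imwrite("pics/c10.png",cv2.cvtColor(np.hstack([cv2.resize(q["img"][130:330,190:410],(440,400)),cv2.resize(w["img"][120:280,130:290],(360,400))]),cv2.COLOR_RGB2BGR))
E
```

```text
[([366.1, 168.5], 0.92)] [-0.04078231  0.32406657  0.02507829] [ 527.10278011 -204.2482732   328.28743612]
```

View pics/c10.png

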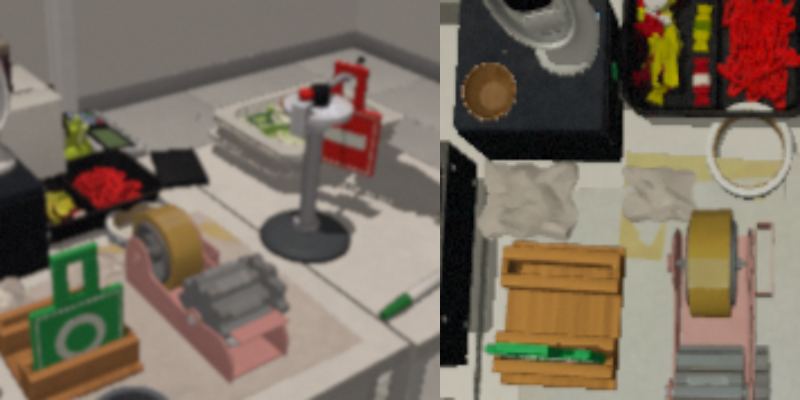

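Emit:
play_rows:
  steps:
    - [0,0,0,0]
    - [0,0,0,0]
    - [0,0,0,0]
    - [0,0,0,0]
    - [0,0,0,0]

```text
time_s: 22.3
ee_pos: [527.1, -204.3, 328.3]
eef_rot: [0.576, 0.817, 0.0, 0.0]
contact_force: [-0.1, 0.2, -0.9]
finger_gap: 0.849
grasp_force: 0.0
```

Emit:
play_rows:
  steps:
    - [0,0,0,0]
    - [0,0,0,0]
    - [0,0,0,0]
    - [0,0,0,0]
    - [0,0,0,0]

```text
time_s: 22.8
ee_pos: [527.1, -204.3, 328.3]
eef_rot: [0.576, 0.817, 0.0, 0.0]
contact_force: [-0.5, 0.7, -0.5]
finger_gap: 0.848
grasp_force: 0.0
```

```bash
python3 - <<'E'
from h import *
for i in range(3):
    q=grab_frame("scene"); print([(k["uv"],round(k["confidence"],2)) for k in spot_point(q,"red_sign")[:1]],[c for c,s in red(q["img"]) if s[4]>100 and 340<c[0]<400])
print(job_done())
E
```

```text
[([358.3, 210.3], 0.59)] [array([367.6, 193.3])]
[([358.5, 214.8], 0.97)] [array([367.5, 193.4])]
[([356.8, 212.5], 0.87)] [array([367.5, 193.1])]
the job is handed in; nothing more can be done
None
```

I handed the job in at about 23 s: the arm is at its stop with the pin pressed about 7.8 mm down, the red sign hangs still in the dip of the hook, the green sign is still in the rack, and the gripper is clear; no verdict was returned.

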